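# Sweep the gear cover's channel clear with the sprung stylus

### The arm

A 7-joint arm with a two-finger parallel gripper is mounted at the origin on the work surface. World frame = base frame: x ahead of the robot, y to its left, z up, the work surface at z = 0. Lengths are in m, angles in rad, forces in N, time in s.
With the tool pointing down it reaches from about 0.425 to 1.025 m from the base axis. Payload 3.6 kg.
Tool frame: the origin (TCP) lies midway between the tips of the shut fingers; the grasp point (between the pads) lies 19 mm behind it; z points along the fingers, y is the line along which they close (so a half turn about z gives the same grasp; the last joint's range is limited). The gripper opens to 85 mm and grips with 20 to 120 N. Pads are 22 mm wide; open, the fingers measure 114 mm over their backs; the gripper's body (76 mm by 85 mm) begins 54 mm behind the grasp point. The pads swing forward as they close: fully open they stand 13 mm farther back than shut.
Start: joints at [1.131, 0.591, 0.048, 1.609, -0.033, 0.943, -0.034], TCP at [0.246, -0.682, 0.231] pointing down, gripper open.
Joint ranges: [-2.69, 2.69], [-0.47, 2.24], [-1.27, 1.36], [0.19, 2.51], [-1.53, 4.68], [0.08, 2.07], [-3.09, 3.09]. Speed limits (rad/s): [2.57, 2.57, 3.14, 3.14, 3.14, 3.14, 3.14].

### API

Orientations are given as [roll, pitch, yaw] about the fixed x, y, z axes, in that order (R = Rz(yaw) Ry(pitch) Rx(roll)).
In Python, from cell import arm, read_camera, camera_model, workorder gives the robot as it stands. The module is installed in compiled form; this text tells all that it offers.
- The arm moves only by the shell command python3 -m creep 'ROWS' [FORCE]. ROWS is JSON, a list that holds one entry, the list of rows, each a list of 7 numbers: the turn, a rotation vector about the world's x, y, z in units of 45 degrees (1.0 is 45 degrees), then the shift along the world's x, y, z in units of 8 cm (1.0 is 8 cm), then the closure, from -1 (fully open) to 1 (shut). In form: [[[ax, ay, az, x, y, z, fingers], ...]]. A call has 1 to 12 rows; each row is the pose to reach, as a shift and turn from the pose commanded when the call began; what a row does not reach only later rows make up. A row lasts 1/8 s, in which the tool goes at most 62.5 mm and 10.7 degrees, less where a joint would pass 70% of its speed; a pose out of reach is approached as far as the arm can. A call with a number of a shift or a turn outside -1 to 1 is refused whole. A call with a gripper value outside its range is refused whole. The fingers move at their own pace and stop on an object; FORCE is the grip in N (left out, the last holds). Time passes only in rows, so rows that repeat a pose let the fingers close. It gives the time, the measured TCP pose, the force, the opening and the grip force at its end, in the units of the state.
- arm.get_state(): the state, without advancing time (a new reading comes with each control period).
- read_camera(name): name is "scene" or "top" or "wrist"; returns the picture (420x560x3 uint8, red, green, blue); there is no depth.
- camera_model(name): a dict with "vfov" (degrees; the focal length in pixels is half the picture's height over the tangent of half this angle, whatever the lens; pixels are square), "cx", "cy" (the principal point, pixels), "cam_to_world" (4x4, takes a point from camera to world coordinates); the wrist camera has in their place "tool_from_camera" (4x4, takes a point from camera to tool coordinates, whose origin is the TCP and whose axes are the flange's). Camera axes: x right, y down, z forward; pixel columns grow to the right and rows downward; lengths in m; the calibration is good to about 2 mm. A picture is of the moment at which its call begins: read the wrist's pose just before it. camera_model takes no time and is no camera call.
- workorder.close_job(): hands the job in; it is judged then, once.
The state is a dict: "clock": time; "joints": joint angles; "joint_vel": joint speeds; "effort": joint torques, N m; "position": TCP position; "tcp_rot": TCP orientation; "ft_force": force on the tool from outside, world axes, zero at the start; "wrist_torque": the same for the moment, N m; "grip_width": finger opening in m; "gripper_force": force on a finger pad.
Only numpy, scipy, OpenCV 4.12 (cv2) and the standard library are available. Lean on these libraries where they do the work, as an engineer would, in place of code of your own. Each camera call takes 0.05 s, during which the arm holds its last target. There are 200 camera calls.

### The job

Clear the dog-leg channel of the gear cover: take the sprung stylus from its stand, set its tip on the channel floor at the closed end and draw it slowly (3 to 5 cm/s) along to the open end, pushing the two stray slugs out into the blue bin. All along the way keep the tip lightly on the floor, pressed in by about 2 to 6 mm and never fully in, feeling for the floor where it steps down by an unknown amount after each bend (there it may lose touch for a moment). Then hang the stylus upright in its stand again; touch the slugs with nothing but the stylus and leave everything else on the bench where it is.

Things in the scene. Friction and masses are not known exactly. Their poses are not given: they have to be found in the camera images.
- stylus: sprung stylus hanging upright in the stand: orange square handle 20 x 20 mm, 64 mm tall, on a black collar 36 mm across and 6 mm thick; below the collar a steel shank 13 mm across, 75 mm long, and a brass sprung tip. Mass about 0.18 kg. Origin: centre of the collar's underside; z up along the handle (handle from z = +6 to +70 mm), x and y square to the handle's faces
- stylus_tip (a point): lowest point of the stylus's brass ball-ended tip, 10 mm across. With the spring at rest it is 105 mm below the stylus origin. It slides up into the shank by at most 8 mm: about 1 N to start, then 1.2 N more per mm
- stand: fixed stylus stand: grey plate 80 x 80 mm on four posts over a 90 mm square foot, plate top 125 mm above the table. Origin: centre of the underside, z up
- stand_hole (a point): centre of the round through hole, 27 mm across, in the stand's plate, at the plate's top; the stylus hangs through it with its collar resting on the plate
- cover: fixed gear cover: green slab 150 x 226 x 45 mm; on it a dog-leg channel 19 mm wide between two bright ribs (tops 80 mm above the table), closed at the -y end (end wall 10 mm behind seam_0), open at the +y end (y = 105 mm). Brass floor, one strip per straight: see seam_0, seam_2, seam_4. Origin: on the table under its middle, z up
- bin: fixed open blue bin 120 x 120 x 40 mm, walls 4 mm, standing on the table against the open end of the channel. Origin: centre of the underside; x, y along its sides
- slug_1: stray dark steel slug, a disc 16 mm across and 9 mm high, lying flat in the first straight of the channel. Origin: centre of its underside
- slug_2: another such slug, lying in the slanting middle stretch. Origin: centre of its underside
- seam_0 (a point): point on the channel's centre line at the closed end, at the height of the rib tops. The centre line runs straight from each seam point to the next. Height of the floor strip here: not given, differs from cover to cover, 12 to 22 mm below the rib tops, level up to the first step
- seam_1 (a point): point on the channel's centre line half way along the first straight, at the height of the rib tops. The centre line runs straight from each seam point to the next
- seam_2 (a point): point on the channel's centre line at the first bend, at the height of the rib tops. The centre line runs straight from each seam point to the next. About 10 mm past this bend the floor steps DOWN by an unknown 1 to 6 mm
- seam_3 (a point): point on the channel's centre line half way along the slanting stretch, at the height of the rib tops. The centre line runs straight from each seam point to the next
- seam_4 (a point): point on the channel's centre line at the second bend, at the height of the rib tops. The centre line runs straight from each seam point to the next. About 10 mm past this bend the floor steps DOWN again by an unknown 1 to 6 mm
- seam_5 (a point): point on the channel's centre line half way along the last straight, at the height of the rib tops. The centre line runs straight from each seam point to the next
- seam_6 (a point): point on the channel's centre line just short of the open end (12 mm before the edge), at the height of the rib tops. The centre line runs straight from each seam point to the next
- oil_bottle: bystander: yellow bottle 76 mm across, 190 mm tall; leave it alone. Origin: centre of its underside
- paint_tin: bystander: green paint tin 100 mm across, 110 mm tall; leave it alone. Origin: centre of its underside
- grease_jar: bystander: white jar with red lid, 72 mm across, 80 mm tall; leave it alone. Origin: centre of its underside
- wrench: bystander: steel wrench lying flat; leave it alone. Origin: centre of its underside
- screwdriver: bystander: screwdriver lying flat; leave it alone. Origin: centre of its underside
- bush: bystander: brass bush 44 mm across, 30 mm tall; leave it alone. Origin: centre of its underside
- carton: bystander: cardboard carton 90 x 130 x 70 mm; leave it alone. Origin: centre of its underside

How it is judged:
On the way, in this order (a step that is already met when the one before it is completed fails the run):
1. the stylus tip is on the channel floor at the closed end (within 9 mm of seam_0, seen from above, and below the rib tops) and pressed in by 1.2 to 6.3 mm (horizontal distance between stylus_tip and seam_0 below 0.009 m and z of stylus_tip in the frame of cover below 0.072 m and z of stylus_tip in the frame of stylus between -0.1038 and -0.0987 m), for 0.1 s.
2. the stylus tip is on the channel floor half way along the first straight (within 9 mm of seam_1, seen from above, and below the rib tops) and pressed in by 1.2 to 6.3 mm (horizontal distance between stylus_tip and seam_1 below 0.009 m and z of stylus_tip in the frame of cover below 0.072 m and z of stylus_tip in the frame of stylus between -0.1038 and -0.0987 m), for 0.1 s.
3. the stylus tip is on the channel floor at the first bend (within 9 mm of seam_2, seen from above, and below the rib tops) and pressed in by 1.2 to 6.3 mm (horizontal distance between stylus_tip and seam_2 below 0.009 m and z of stylus_tip in the frame of cover below 0.072 m and z of stylus_tip in the frame of stylus between -0.1038 and -0.0987 m), for 0.1 s.
4. the stylus tip is on the channel floor half way along the slanting stretch (within 9 mm of seam_3, seen from above, and below the rib tops) and pressed in by 1.2 to 6.3 mm (horizontal distance between stylus_tip and seam_3 below 0.009 m and z of stylus_tip in the frame of cover below 0.072 m and z of stylus_tip in the frame of stylus between -0.1038 and -0.0987 m), for 0.1 s.
5. the stylus tip is on the channel floor at the second bend (within 9 mm of seam_4, seen from above, and below the rib tops) and pressed in by 1.2 to 6.3 mm (horizontal distance between stylus_tip and seam_4 below 0.009 m and z of stylus_tip in the frame of cover below 0.072 m and z of stylus_tip in the frame of stylus between -0.1038 and -0.0987 m), for 0.1 s.
6. the stylus tip is on the channel floor half way along the last straight (within 9 mm of seam_5, seen from above, and below the rib tops) and pressed in by 1.2 to 6.3 mm (horizontal distance between stylus_tip and seam_5 below 0.009 m and z of stylus_tip in the frame of cover below 0.072 m and z of stylus_tip in the frame of stylus between -0.1038 and -0.0987 m), for 0.1 s.
7. the stylus tip is on the channel floor just short of the open end (within 9 mm of seam_6, seen from above, and below the rib tops) and pressed in by 1.2 to 6.3 mm (horizontal distance between stylus_tip and seam_6 below 0.009 m and z of stylus_tip in the frame of cover below 0.072 m and z of stylus_tip in the frame of stylus between -0.1038 and -0.0987 m), for 0.1 s.
At the end, for the whole second after the job is handed in: Both slugs lie at rest inside the blue bin (within its 120 mm square and lower than 30 mm above its underside), and the stylus hangs at rest in its stand: collar on the plate (within 3 mm), within 9 mm of the hole's centre, upright within 0.08 rad (x of slug_1 in the frame of bin between -0.06 and 0.06 m and y of slug_1 in the frame of bin between -0.06 and 0.06 m and z of each of slug_1, slug_2 in the frame of bin below 0.03 m and linear speed of each of slug_1, slug_2, stylus below 0.02 m/s and x of slug_2 in the frame of bin between -0.06 and 0.06 m and y of slug_2 in the frame of bin between -0.06 and 0.06 m and horizontal distance between stylus and stand_hole below 0.009 m and angle between stylus's own z axis and vertical below 0.08 rad and z of stylus in the frame of stand between 0.122 and 0.128 m); the robot touches nothing.
It fails at once if the stylus moves faster than 0.12 m/s while its tip is down in the channel (z of stylus_tip in the frame of cover between 0.03 and 0.078 m and x of stylus_tip in the frame of cover between -0.07 and 0.07 m and y of stylus_tip in the frame of cover between -0.115 and 0.1 m and linear speed of stylus above 0.12 m/s).
It fails at once if the sprung tip is driven fully in (7.6 mm or more of its 8 mm) (z of stylus_tip in the frame of stylus above -0.0974 m).
It fails at once if the gripper or arm touches a slug (contact force between any of the fingers, the arm and slug_1 above 0.3 N or contact force between any of the fingers, the arm and slug_2 above 0.3 N).
It fails at once if a bystander is moved by more than 20 mm (distance of any of oil_bottle, paint_tin, grease_jar, wrench, screwdriver, bush, carton from where it was at the start of the episode above 0.02 m).
It also fails if it takes over 64 s, if anything falls off the work surface, if the arm or the gripper's body presses on something with over 40 N, if the wrist force passes 120 N, or if a joint passes its speed limit or range.

## Working session

There is one attempt and no reset: what is moved stays moved. The work goes in short steps, Python scripts to look and compute and a shell command to move; the robot and the scene stay as the last step left them, time stands still between calls to the robot, and variables do not carry over. Pictures are saved under pics/ and viewed, at most 10 in all, crops included, and the job is handed in when it is done.

```bash
mkdir -p pics; python3 - <<'E'
from cell import arm, read_camera, camera_model
import cv2,numpy as np
for n in("scene","top","wrist"):
    m=camera_model(n); print(n,{k:np.round(v,4).tolist() for k,v in m.items()})
s=arm.get_state(); print(s)
for n in("scene","top","wrist"):
    cv2.imwrite(f"pics/{n}0.png",read_camera(n)[:,:,::-1])
E
```

```text
scene {'vfov': 57.8376, 'cx': 281.1425, 'cy': 201.6602, 'cam_to_world': [[0.6885, 0.5575, -0.4638, 1.0047], [0.725, -0.5454, 0.4207, -0.3841], [-0.0185, -0.6259, -0.7797, 0.8876], [0.0, 0.0, 0.0, 1.0]]}
top {'vfov': 56.4054, 'cx': 276.5847, 'cy': 207.7639, 'cam_to_world': [[-0.018, -0.991, 0.1325, 0.4286], [-0.9998, 0.0177, -0.0035, 0.0407], [0.0011, -0.1326, -0.9912, 1.1459], [0.0, 0.0, 0.0, 1.0]]}
wrist {'vfov': 64.1254, 'cx': 277.6122, 'cy': 205.7696, 'tool_from_camera': [[-0.0002, -0.9606, -0.2778, 0.0693], [1.0, -0.0004, 0.0005, -0.0003], [-0.0006, -0.2778, 0.9606, -0.1433], [0.0, 0.0, 0.0, 1.0]]}
{'clock': 0.0, 'joints': array([ 1.1305142 ,  0.59212187,  0.04827548,  1.6098581 , -0.03328241,
        0.94273526, -0.03372814]), 'joint_vel': array([-0.00087512, -0.00046055, -0.00040265, -0.00094413,  0.00019633,
       -0.00029196,  0.00104867]), 'effort': array([-3.39028584e-04, -5.48695457e+01,  1.54636413e+00, -1.98122156e+01,
        9.35227610e-03,  8.82048538e-03, -8.33234196e-06]), 'position': array([ 0.24613184, -0.68102956,  0.23012497]), 'tcp_rot': array([-3.13927773e+00,  1.30650165e-04,  3.46864301e-01]), 'ft_force': array([0.24232185, 0.59289753, 0.04991926]), 'wrist_torque': array([ 0.03083102, -0.00354023, -0.01973099]), 'gripper_force': 0.0, 'grip_width': 0.0854949273529795}
```

View pics/top0.png

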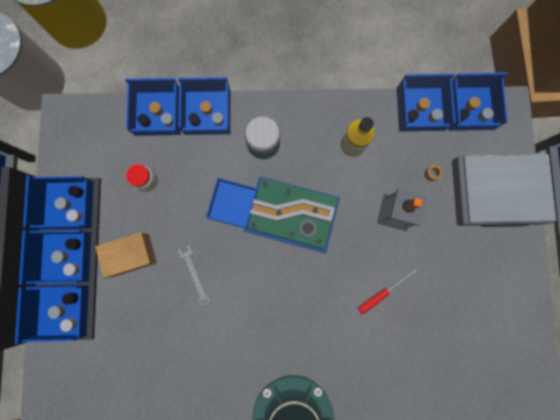

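View pics/scene0.png

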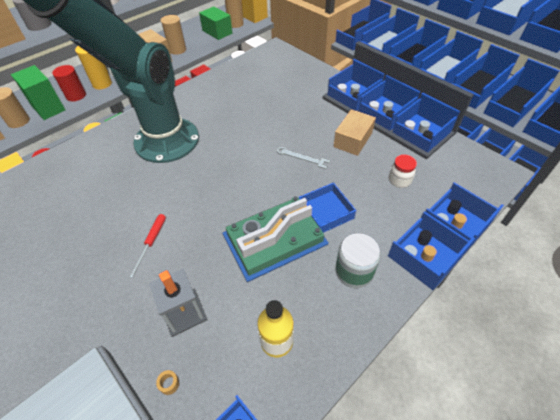

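The top view shows the cover at (292,213), the bin at (231,203), the stand at (402,209) and the stylus handle at (415,204). The scene view agrees: stylus at (170,290), channel from (245,245) to (308,205).

```bash
cat > h.py <<'E'
from cell import arm, read_camera, camera_model, workorder
import cv2,numpy as np
from scipy.spatial.transform import Rotation as R
def cam(n,st=None):
    m=camera_model(n); f=210/np.tan(np.radians(m["vfov"]/2))
    if n=="wrist":
        T=np.eye(4);T[:3,:3]=R.from_euler("xyz",st["tcp_rot"]).as_matrix();T[:3,3]=st["position"]
        T=T@np.array(m["tool_from_camera"])
    else: T=np.array(m["cam_to_world"])
    return T,f,m["cx"],m["cy"]
def ray(c,px,z):
    T,f,cx,cy=c; d=T[:3,:3]@np.array([(px[0]-cx)/f,(px[1]-cy)/f,1]); o=T[:3,3]
    return o+d*(z-o[2])/d[2]
def proj(c,P):
    T,f,cx,cy=c; q=T[:3,:3].T@(np.array(P)-T[:3,3]); return np.array([cx+f*q[0]/q[2],cy+f*q[1]/q[2]])
def tri(c1,p1,c2,p2):
    A=[];b=[]
    for (T,f,cx,cy),p in((c1,p1),(c2,p2)):
        d=T[:3,:3]@np.array([(p[0]-cx)/f,(p[1]-cy)/f,1]);d/=np.linalg.norm(d);M=np.eye(3)-np.outer(d,d);A.append(M);b.append(M@T[:3,3])
    A=np.vstack(A);b=np.hstack(b);return np.linalg.lstsq(A,b,rcond=None)[0]
E
python3 - <<'E'
from h import *
c=cam("top")
for n,p,z in(("handle",(417,202),.195),("cover",(292,213),.045),("seam0",(334,214),.08),("seam6",(255,207),.08),("bin",(231,203),.04),("bottle",(366,125),.19),("tin",(263,132),.11),("standA",(398,190),.125)):
    print(n,ray(c,p,z).round(3))
a=cv2.imread("pics/top0.png")[165:265,195:345];b=cv2.imread("pics/top0.png")[165:265,360:460]
cv2.imwrite("pics/crop1.png",cv2.resize(np.hstack([a,b]),None,fx=3.2,fy=3.2,interpolation=cv2.INTER_CUBIC))
E
```

```text
handle [ 0.564 -0.308  0.195]
cover [ 0.56  -0.007  0.045]
seam0 [ 0.551 -0.12   0.08 ]
seam6 [0.574 0.096 0.08 ]
bin [0.592 0.167 0.04 ]
bottle [ 0.764 -0.193  0.19 ]
tin [0.777 0.07  0.11 ]
standA [ 0.607 -0.285  0.125]
```

View pics/crop1.png

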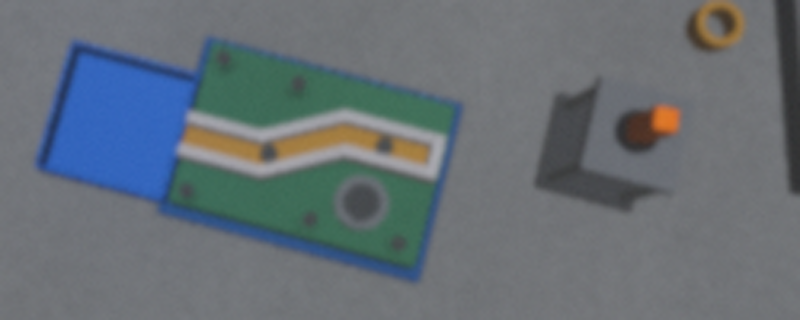

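```bash

python3 -m creep '[[[0,0,0.22,0.23,0.3,0.1,-1],[0,0,0.43,0.46,0.6,0.2,-1],[0,0,0.62,0.69,0.93,0.3,-1]]]' 40
python3 -m creep '[[[0,0,0.22,0.23,0.3,0.1,-1],[0,0,0.43,0.46,0.6,0.2,-1],[0,0,0.62,0.69,0.93,0.3,-1]]]'
python3 -m creep '[[[0,0,0,0.35,0.46,0.1,-1],[0,0,0,0.69,0.93,0.2,-1]]]'
python3 -m creep '[[[0,0,0,0.35,0.46,0.1,-1],[0,0,0,0.69,0.93,0.2,-1]]]'
python3 -m creep '[[[0,0,0,0.35,0.46,0,-1],[0,0,0,0.69,0.93,0,-1],[0,0,0,0.69,0.93,0,-1],[0,0,0,0.69,0.93,0,-1]]]'
python3 - <<'E'
from h import *
import pickle
s=arm.get_state();im=read_camera("wrist");print(s["clock"],s["position"],s["tcp_rot"],s["joints"].round(2))
cv2.imwrite("pics/w1.png",im[:,:,::-1]);pickle.dump(s,open("w1.pkl","wb"))
E
```

```text
clock: 0.52
position: [0.3019, -0.6066, 0.2551]
tcp_rot: [-3.141, -0.0, 0.838]
ft_force: [-0.2, 0.6, -0.2]
grip_width: 0.085
gripper_force: 0.0
clock: 0.9
position: [0.3571, -0.5322, 0.2793]
tcp_rot: [-3.141, -0.0, 1.325]
ft_force: [0.3, 0.5, -0.0]
grip_width: 0.0852
gripper_force: 0.0
clock: 1.15
position: [0.4124, -0.4576, 0.2952]
tcp_rot: [-3.141, -0.0, 1.32]
ft_force: [0.0, 0.0, 0.6]
grip_width: 0.0853
gripper_force: 0.0
clock: 1.4
position: [0.4677, -0.3829, 0.3113]
tcp_rot: [-3.141, -0.0, 1.32]
ft_force: [0.8, -0.6, -0.4]
grip_width: 0.0853
gripper_force: 0.0
clock: 1.9
position: [0.5218, -0.3104, 0.311]
tcp_rot: [-3.141, 0.001, 1.321]
ft_force: [-0.2, 0.2, -0.4]
grip_width: 0.0854
gripper_force: 0.0
1.9 [ 0.52180333 -0.31035719  0.31096735] [-3.14059121e+00  7.49547443e-04  1.32050055e+00] [ 0.68  0.37 -0.3   1.79  0.13  1.    0.08]
```

View pics/w1.png

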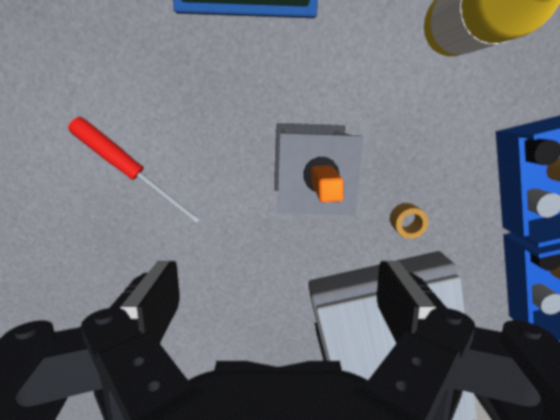

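Orange handle top is near (330,190), the stand plate spans about (277..362, 133..213), and the cover edge shows at the top.

```bash

python3 -m creep '[[[0,0,0,0.1,0.5,0.2,-1],[0,0,0,0.1,1,0.4,-1]]]'
python3 -m creep '[[[0,0,0,0.1,0.5,0,-1],[0,0,0,0.1,1,0,-1]]]'
python3 -m creep '[[[0,0,0,0.1,0.6,0,-1],[0,0,0,0.1,1,0,-1],[0,0,0,0.1,1,0,-1],[0,0,0,0.1,1,0,-1]]]'
python3 - <<'E'
from h import *
import pickle
s=arm.get_state();im=read_camera("wrist");print(s["clock"],s["position"],s["tcp_rot"])
cv2.imwrite("pics/w2.png",im[:,:,::-1]);pickle.dump(s,open("w2.pkl","wb"))
s=pickle.load(open("w1.pkl","rb"));c=cam("wrist",s);im=cv2.imread("pics/w1.png")
hsv=cv2.cvtColor(im,cv2.COLOR_BGR2HSV)
m=cv2.inRange(hsv,(5,180,200),(20,255,255));m[:,:250]=0;m[:,380:]=0;m[:160]=0;m[230:]=0
k=max(cv2.findContours(m,0,1)[0],key=cv2.contourArea);r=cv2.minAreaRect(k);b=cv2.boxPoints(r)
print("handle px",r,cv2.contourArea(k));P=np.array([ray(c,p,.195) for p in b]);print(P.round(4),P.mean(0),[np.degrees(np.arctan2(*(P[(i+1)%4]-P[i])[1::-1])).round(1) for i in range(4)])
g=((hsv[...,1]<60)&(hsv[...,2]>70)&(hsv[...,2]<125)).astype(np.uint8)
print(hsv[150,290],hsv[200,345],hsv[205,290],hsv[150,255],hsv[180,400],hsv[128,300])
cv2.imwrite("pics/c2.png",np.hstack([cv2.resize(im[110:230,260:380],None,fx=4,fy=4,interpolation=2)]))
E
```

```text
clock: 2.2
position: [0.5298, -0.2313, 0.3432]
tcp_rot: [-3.141, 0.0, 1.316]
ft_force: [0.1, 0.2, 0.7]
grip_width: 0.0855
gripper_force: 0.0
clock: 2.45
position: [0.5383, -0.1507, 0.3435]
tcp_rot: [3.141, 0.001, 1.317]
ft_force: [0.0, -0.3, 0.2]
grip_width: 0.0855
gripper_force: 0.0
clock: 2.95
position: [0.5461, -0.0724, 0.3431]
tcp_rot: [-3.141, 0.002, 1.317]
ft_force: [0.0, -0.2, -0.3]
grip_width: 0.0856
gripper_force: 0.0
2.95 [ 0.54608442 -0.07244291  0.34312376] [-3.14144066e+00  1.50068591e-03  1.31739718e+00]
handle px ((331.0, 189.0), (22.0, 22.0), 90.0) 456.0
[[ 0.5572 -0.3012  0.195 ]
 [ 0.574  -0.3055  0.195 ]
 [ 0.5705 -0.3231  0.195 ]
 [ 0.5534 -0.3187  0.195 ]] [ 0.56376565 -0.31210049  0.195     ] [np.float64(-14.3), np.float64(-101.3), np.float64(165.7), np.float64(77.7)]
[111  29 147] [112  26 148] [111  28 148] [114  17 149] [111  17 152] [117  25  91]
```

View pics/w2.png

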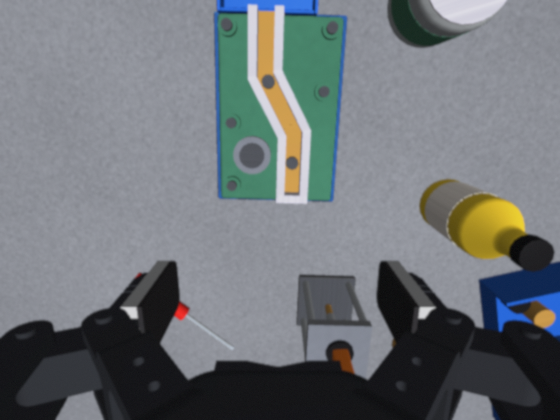

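View pics/c2.png

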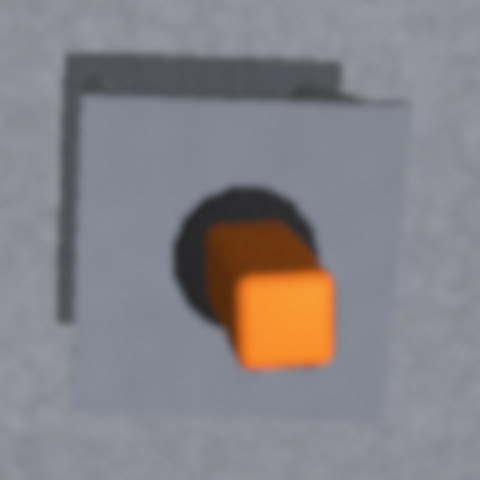

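w2 shows the cover clearly: the channel runs from its closed end at (292,195) through bends near (297,132) and (266,78) to the open end at (266,8), with slugs at (292,163) and (268,82). The c2 crop shows the handle top centred at crop (287,319) and the collar at crop (247,258).

```bash
python3 - <<'E'
from h import *
import pickle
s=pickle.load(open("w1.pkl","rb"));c=cam("wrist",s)
q=lambda x,y,z:ray(c,(260+x/4-.4,110+y/4-.4),z)
print("handle",q(287,319,.195),"collar",q(247,258,.131))
pl=np.array([q(82,96,.125),q(410,102,.125),q(385,418,.125),q(72,412,.125)]);print("plate",pl.round(3),pl.mean(0))
s=pickle.load(open("w2.pkl","rb"));c=cam("wrist",s);im=cv2.imread("pics/w2.png");hsv=cv2.cvtColor(im,cv2.COLOR_BGR2HSV)
w=cv2.inRange(hsv,(0,0,190),(180,50,255));b=cv2.inRange(hsv,(8,100,90),(30,255,255))
for m in(w,b): m[:,:235]=0;m[:,325:]=0;m[208:]=0
rows=[]
for v in range(4,208,1):
    u=np.where(w[v]|b[v])[0]; bb=np.where(b[v])[0]
    if len(u)<10: continue
    L=ray(c,(u[0]-.5,v),.08);Rr=ray(c,(u[-1]+.5,v),.08)
    rows.append((v,u[0],u[-1],bb[0] if len(bb) else -1,bb[-1] if len(bb) else -1,*((L+Rr)/2)[:2],np.linalg.norm(Rr-L)))
for r in rows[::8]+rows[-14:]: print(np.round(r,4).tolist())
pickle.dump(rows,open("rows.pkl","wb"))
g=cv2.inRange(hsv,(60,80,40),(88,255,255));g[:,:200]=0;g[:,360:]=0;g[212:]=0
k=max(cv2.findContours(g,0,1)[0],key=cv2.contourArea);h=cv2.approxPolyDP(cv2.convexHull(k),4,True)[:,0]
for p in h: print("slab",p,ray(c,p,.045).round(4))
E
```

```text
handle [ 0.5639938  -0.31236625  0.195     ] collar [ 0.56402661 -0.31230897  0.131     ]
plate [[ 0.534 -0.265  0.125]
 [ 0.611 -0.286  0.125]
 [ 0.59  -0.363  0.125]
 [ 0.512 -0.342  0.125]] [ 0.56187521 -0.31404951  0.125     ]
[6.0, 248.0, 282.0, -1.0, -1.0, 0.5759, 0.1014, 0.0376]
[14.0, 248.0, 283.0, 258.0, 273.0, 0.5744, 0.0939, 0.039]
[22.0, 248.0, 283.0, 259.0, 273.0, 0.5724, 0.0864, 0.0392]
[30.0, 248.0, 282.0, 259.0, 273.0, 0.5698, 0.0789, 0.0383]
[38.0, 248.0, 282.0, 258.0, 272.0, 0.5677, 0.0712, 0.0386]
[46.0, 248.0, 282.0, 258.0, 272.0, 0.5656, 0.0634, 0.0388]
[54.0, 248.0, 282.0, 258.0, 272.0, 0.5635, 0.0556, 0.039]
[62.0, 248.0, 281.0, 258.0, 272.0, 0.5608, 0.0477, 0.0382]
[70.0, 248.0, 281.0, 258.0, 272.0, 0.5586, 0.0397, 0.0384]
[78.0, 248.0, 285.0, 258.0, 274.0, 0.5586, 0.0309, 0.0432]
[86.0, 252.0, 289.0, 263.0, 278.0, 0.5608, 0.0215, 0.0434]
[94.0, 256.0, 293.0, 266.0, 282.0, 0.563, 0.0119, 0.0437]
[102.0, 260.0, 296.0, 270.0, 286.0, 0.5647, 0.0024, 0.0428]
[110.0, 264.0, 300.0, 274.0, 290.0, 0.567, -0.0074, 0.0431]
[118.0, 268.0, 304.0, 278.0, 294.0, 0.5693, -0.
[... 947 characters left out ...]
, -1.0, 0.5532, -0.1094, 0.0375]
[196.0, 277.0, 306.0, -1.0, -1.0, 0.5529, -0.1106, 0.0375]
[197.0, 277.0, 306.0, -1.0, -1.0, 0.5526, -0.1119, 0.0376]
[198.0, 276.0, 306.0, -1.0, -1.0, 0.5517, -0.113, 0.0389]
[199.0, 276.0, 306.0, -1.0, -1.0, 0.5514, -0.1143, 0.0389]
[200.0, 276.0, 306.0, -1.0, -1.0, 0.5511, -0.1155, 0.0389]
[201.0, 276.0, 306.0, -1.0, -1.0, 0.5507, -0.1168, 0.039]
[202.0, 276.0, 306.0, -1.0, -1.0, 0.5504, -0.1181, 0.039]
[203.0, 285.0, 306.0, -1.0, -1.0, 0.5556, -0.1207, 0.0277]
slab [222  13] [0.5263 0.1161 0.045 ]
slab [246  15] [0.553  0.1071 0.045 ]
slab [276 139] [ 0.5509 -0.0407  0.045 ]
slab [274 198] [ 0.5283 -0.1166  0.045 ]
slab [222 195] [ 0.461  -0.0948  0.045 ]
```

```bash
python3 - <<'E'
import pickle,numpy as np
r=np.array(pickle.load(open("rows.pkl","rb")))
def fit(a,b):
    k=r[(r[:,0]>=a)&(r[:,0]<=b)];return np.polyfit(k[:,6],k[:,5],1)
f=[fit(140,191),fit(88,124),fit(12,68)];print("slopes deg",[np.degrees(np.arctan(x[0])).round(2) for x in f])
def X(a,b):
    y=(b[1]-a[1])/(a[0]-b[0]);return np.array([np.polyval(a,y),y])
s2,s4=X(f[0],f[1]),X(f[1],f[2])
on=lambda g,y:np.array([np.polyval(g,y),y])
e0,e6=on(f[0],-.1195),on(f[2],.1020)
th=np.arctan((f[0][0]+f[2][0])/2);u=np.array([np.sin(th),np.cos(th)])
mid=(e0+e6)/2@u; print("theta",np.degrees(th),"len",(e6-e0)@u,"s2,s4 coverY",s2@u-mid,s4@u-mid)
def at(g,t): # point on line g with u-coordinate mid+t
    y=(mid+t-g[1]*u[0])/(g[0]*u[0]+u[1]);return on(g,y)
s0,s6=at(f[0],-.093),at(f[2],.093)
S=np.array([s0,(s0+s2)/2,s2,(s2+s4)/2,s4,(s4+s6)/2,s6]);print(S.round(4));np.save("S.npy",S)
E
python3 -m creep '[[[0,0,0,0.07,-0.5,0,-1],[0,0,0,0.07,-1,0,-1]]]'
python3 -m creep '[[[0,0,0,0.07,-0.5,0,-1],[0,0,0,0.07,-1,0,-1]]]'
python3 -m creep '[[[0,0,0,0.08,-0.5,-0.5,-1],[0,0,0,0.08,-1,-1,-1],[0,0,0,0.08,-1,-1,-1],[0,0,0,0.08,-1,-1,-1]]]'
```

```text
slopes deg [np.float64(16.08), np.float64(-13.03), np.float64(16.16)]
theta 16.120872592641476 len 0.22012299317635284 s2,s4 coverY -0.024263733544138966 0.040483126183877616
[[ 0.555  -0.1031]
 [ 0.5645 -0.0701]
 [ 0.574  -0.0371]
 [ 0.5657 -0.0009]
 [ 0.5573  0.0352]
 [ 0.5646  0.0604]
 [ 0.5719  0.0856]]
clock: 3.25
position: [0.552, -0.1529, 0.3433]
tcp_rot: [3.141, 0.001, 1.319]
ft_force: [-0.5, 0.3, 0.5]
grip_width: 0.0852
gripper_force: 0.0
clock: 3.5
position: [0.557, -0.2337, 0.3431]
tcp_rot: [3.142, 0.001, 1.317]
ft_force: [-0.4, 0.4, 0.4]
grip_width: 0.0855
gripper_force: 0.0
clock: 4.0
position: [0.5636, -0.3109, 0.2632]
tcp_rot: [-3.141, -0.0, 1.318]
ft_force: [-0.0, 0.1, 0.4]
grip_width: 0.0854
gripper_force: 0.0
```

```bash

python3 -m creep '[[[0,0,0,0,-0.01,-0.4,-1],[0,0,0,0,-0.01,-0.75,-1]]]' 80
python3 -m creep '[[[0,0,0,0,0,-0.35,-1],[0,0,0,0,0,-0.74,-1],[0,0,0,0,0,-0.74,-1],[0,0,0,0,0,-0.74,-1]]]'
python3 -m creep '[[[0,0,0,0,0,0,1],[0,0,0,0,0,0,1],[0,0,0,0,0,0,1],[0,0,0,0,0,0,1],[0,0,0,0,0,0,1],[0,0,0,0,0,0,1],[0,0,0,0,0,0,1],[0,0,0,0,0,0,1]]]'
```

```text
clock: 4.25
position: [0.5655, -0.3098, 0.2048]
tcp_rot: [3.138, 0.0, 1.322]
ft_force: [-0.8, -0.5, -0.8]
grip_width: 0.0857
gripper_force: 0.0
clock: 4.75
position: [0.5656, -0.3104, 0.1461]
tcp_rot: [3.138, 0.0, 1.322]
ft_force: [0.5, -0.3, 0.1]
grip_width: 0.0855
gripper_force: 0.0
clock: 5.75
position: [0.5644, -0.3108, 0.1446]
tcp_rot: [3.141, 0.0, 1.321]
ft_force: [-0.3, 0.2, 5.3]
grip_width: 0.0192
gripper_force: 78.0
```

```bash

python3 -m creep '[[[0,0,0,0,0,0.25,1],[0,0,0,0,0,0.5,1],[0,0,0,0,0,0.8,1]]]'
python3 -m creep '[[[0,0,0,0,0,0.4,1],[0,0,0,0,0,0.8,1],[0,0,0,0,0,0.8,1]]]'
python3 -m creep '[[[0,0,0,-0.04,0.4,0,1],[0,0,0,-0.04,0.87,0,1]]]'
python3 -m creep '[[[0,0,0,-0.04,0.4,0,1],[0,0,0,-0.04,0.87,0,1]]]'
python3 -m creep '[[[0,0,0,-0.04,0.4,-0.3,1],[0,0,0,-0.04,0.87,-0.4,1],[0,0,0,-0.04,0.87,-0.4,1],[0,0,0,-0.04,0.87,-0.4,1],[0,0,0,-0.04,0.87,-0.4,1]]]'
python3 - <<'E'
from h import *
import pickle
S=np.load("S.npy")
s=arm.get_state();im=read_camera("wrist");print(s["clock"],s["position"],s["tcp_rot"],s["ft_force"],s["wrist_torque"])
cv2.imwrite("pics/w3.png",im[:,:,::-1]);pickle.dump(s,open("w3.pkl","wb"))
a=read_camera("top");b=read_camera("scene")
cv2.imwrite("pics/t3.png",a[:,:,::-1]);cv2.imwrite("pics/s3.png",b[:,:,::-1])
p=s["position"];tip=[p[0],p[1]-.0015,p[2]-.1246]
for n in("wrist","top","scene"):
    c=cam(n,s); print(n,"tip",proj(c,tip).round(1),"seams",[proj(c,[*q,.08]).round(0).tolist() for q in S])
c=lambda I,u,v,f:cv2.resize(I[v-60:v+60,u-80:u+80],None,fx=f,fy=f,interpolation=2)
t=proj(cam("wrist",s),tip).astype(int);q=proj(cam("scene"),tip).astype(int);t2=proj(cam("top"),tip).astype(int)
t=[np.clip(t[0],80,480),np.clip(t[1],60,360)]
print("crop origins",t,q,t2)
cv2.imwrite("pics/c3.png",np.hstack([c(im,*t,2.4),c(b,*q,2.4)])[:,:,::-1])
E
```

```text
clock: 6.12
position: [0.5636, -0.3105, 0.2093]
tcp_rot: [-3.141, -0.0, 1.321]
ft_force: [0.4, 0.5, -1.3]
grip_width: 0.0191
gripper_force: 78.0
clock: 6.5
position: [0.566, -0.3113, 0.2761]
tcp_rot: [3.134, 0.001, 1.321]
ft_force: [0.6, 0.4, -1.4]
grip_width: 0.0193
gripper_force: 78.4
clock: 6.75
position: [0.5593, -0.2411, 0.271]
tcp_rot: [-3.139, 0.0, 1.318]
ft_force: [0.1, -0.7, -1.7]
grip_width: 0.0189
gripper_force: 78.2
clock: 7.0
position: [0.5561, -0.1707, 0.271]
tcp_rot: [-3.139, 0.0, 1.32]
ft_force: [0.6, 0.1, -1.2]
grip_width: 0.0189
gripper_force: 78.2
clock: 7.62
position: [0.5543, -0.1034, 0.24]
tcp_rot: [-3.142, 0.001, 1.318]
ft_force: [-0.3, -0.9, -2.3]
grip_width: 0.0189
gripper_force: 78.2
7.625 [ 0.55427468 -0.10335535  0.24001732] [-3.14156071e+00  7.54522761e-04  1.31848560e+00] [-0.28811375 -0.91089768 -2.34863168] [ 0.04975987 -0.00953289  0.09001317]
wrist tip [279.5 198.7] seams [[280.0, 187.0], [281.0, 149.0], [282.0, 110.0], [262.0, 69.0], [240.0, 26.0], [240.0, -11.0], [240.0, -50.0]]
top tip [330.2 211.3] seams [[328.0, 213.0], [316.0, 209.0], [303.0, 206.0], [290.0, 209.0], [277.0, 213.0], [268.0, 210.0], [259.0, 208.0]]
scene tip [242.9 234.4] seams [[245.0, 242.0], [257.0, 237.0], [269.0, 231.0], [277.0, 221.0], [285.0, 212.0], [294.0, 208.0], [302.0, 205.0]]
crop origins [np.int64(279), np.int64(198)] [242 234] [330 211]
```

View pics/c3.png

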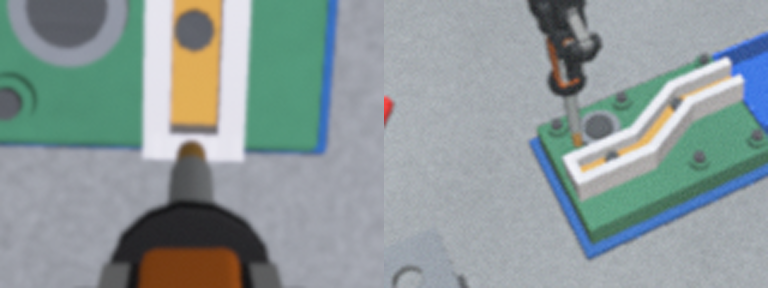

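Both crops show the tip about 1 mm left of the channel centre line and just behind seam_0 (tip at px 278.6,199.7 of the wrist image). I correct for this and descend.

```bash

python3 -m creep '[[[0,0,0,0.03,0.055,-0.05,1],[0,0,0,0.03,0.055,-0.15,1],[0,0,0,0.03,0.055,-0.25,1],[0,0,0,0.03,0.055,-0.35,1],[0,0,0,0.03,0.055,-0.45,1],[0,0,0,0.03,0.055,-0.55,1],[0,0,0,0.03,0.055,-0.55,1],[0,0,0,0.03,0.055,-0.55,1]]]'
python3 -m creep '[[[0,0,0,0,0,-0.03,1],[0,0,0,0,0,-0.03,1],[0,0,0,0,0,-0.03,1]]]'
python3 -m creep '[[[0,0,0,0,0,-0.03,1],[0,0,0,0,0,-0.03,1],[0,0,0,0,0,-0.03,1]]]'
python3 -m creep '[[[0,0,0,0,0,-0.02,1],[0,0,0,0,0,-0.02,1],[0,0,0,0,0,-0.02,1]]]'
```

```text
clock: 8.78
position: [0.557, -0.0974, 0.1962]
tcp_rot: [3.141, -0.0, 1.321]
ft_force: [-0.4, 0.5, -2.6]
grip_width: 0.019
gripper_force: 78.2
clock: 9.15
position: [0.5569, -0.0975, 0.1938]
tcp_rot: [3.141, 0.0, 1.321]
ft_force: [-0.4, -0.1, -2.5]
grip_width: 0.0193
gripper_force: 78.2
clock: 9.52
position: [0.5568, -0.0974, 0.1913]
tcp_rot: [-3.141, 0.0, 1.321]
ft_force: [-0.6, 0.3, -2.3]
grip_width: 0.0189
gripper_force: 78.2
clock: 9.9
position: [0.5568, -0.0974, 0.1897]
tcp_rot: [-3.142, 0.0, 1.321]
ft_force: [0.8, 0.9, -2.4]
grip_width: 0.0191
gripper_force: 78.2
```

```bash

python3 -m creep '[[[0,0,0,0,-0.02,-0.03,1],[0,0,0,0,-0.02,-0.03,1],[0,0,0,0,-0.02,-0.03,1]]]'
python3 -m creep '[[[0,0,0,0,0,-0.02,1],[0,0,0,0,0,-0.02,1],[0,0,0,0,0,-0.02,1]]]'
```

```text
clock: 10.28
position: [0.5568, -0.0991, 0.1872]
tcp_rot: [-3.142, 0.0, 1.321]
ft_force: [-0.2, -0.6, -1.8]
grip_width: 0.0192
gripper_force: 78.2
clock: 10.65
position: [0.557, -0.099, 0.1859]
tcp_rot: [3.141, -0.0, 1.321]
ft_force: [0.2, 0.3, 0.0]
grip_width: 0.0191
gripper_force: 78.4
```

```bash

python3 -m creep '[[[0,0,0,0,0,-0.015,1],[0,0,0,0,0,-0.035,1],[0,0,0,0,0,-0.035,1],[0,0,0,0,0,-0.035,1]]]'
```

```text
clock: 11.15
position: [0.5571, -0.099, 0.1832]
tcp_rot: [3.141, -0.0, 1.321]
ft_force: [-0.8, -0.1, 2.9]
grip_width: 0.0189
gripper_force: 78.9
```

```bash

python3 -m creep '[[[0,0,0,0.015,0.055,0,1],[0,0,0,0.03,0.11,0,1],[0,0,0,0.045,0.165,0,1],[0,0,0,0.06,0.22,0,1],[0,0,0,0.075,0.275,0,1],[0,0,0,0.09,0.33,0,1],[0,0,0,0.105,0.385,0,1]]]'
```

```text
clock: 12.02
position: [0.5653, -0.0679, 0.1829]
tcp_rot: [-3.141, 0.0, 1.321]
ft_force: [-0.4, -1.4, 2.6]
grip_width: 0.0192
gripper_force: 79.0
```

```bash

python3 -m creep '[[[0,0,0,0.017,0.058,0,1],[0,0,0,0.035,0.117,0,1],[0,0,0,0.052,0.175,0,1],[0,0,0,0.07,0.234,0,1],[0,0,0,0.087,0.292,0,1],[0,0,0,0.105,0.351,0,1],[0,0,0,0.122,0.41,0,1]]]'
```

```text
clock: 12.9
position: [0.5751, -0.0351, 0.1829]
tcp_rot: [-3.142, 0.0, 1.321]
ft_force: [-0.7, -2.3, 1.8]
grip_width: 0.0194
gripper_force: 79.0
```

```bash

python3 -m creep '[[[0,0,0,-0.013,0.056,-0.008,1],[0,0,0,-0.026,0.112,-0.015,1],[0,0,0,-0.039,0.168,-0.015,1],[0,0,0,-0.052,0.224,-0.015,1]]]'
```

```text
clock: 13.4
position: [0.5706, -0.0169, 0.1816]
tcp_rot: [-3.141, -0.0, 1.321]
ft_force: [1.1, -1.9, 0.9]
grip_width: 0.019
gripper_force: 78.9
```

```bash

python3 -m creep '[[[0,0,0,-0.012,0.056,-0.012,1],[0,0,0,-0.024,0.112,-0.022,1],[0,0,0,-0.036,0.168,-0.022,1],[0,0,0,-0.048,0.225,-0.022,1]]]'
```

```text
clock: 13.9
position: [0.567, 0.0005, 0.1801]
tcp_rot: [3.141, 0.0, 1.32]
ft_force: [-0.1, -2.8, 4.0]
grip_width: 0.0193
gripper_force: 79.0
```

```bash

python3 -m creep '[[[0,0,0,-0.013,0.057,0,1],[0,0,0,-0.026,0.114,0,1],[0,0,0,-0.04,0.171,0,1],[0,0,0,-0.053,0.228,0,1]]]'
python3 -m creep '[[[0,0,0,-0.013,0.057,0,1],[0,0,0,-0.026,0.114,0,1],[0,0,0,-0.04,0.171,0,1],[0,0,0,-0.053,0.228,0,1]]]'
```

```text
clock: 14.4
position: [0.5627, 0.019, 0.18]
tcp_rot: [3.142, 0.0, 1.321]
ft_force: [-0.6, -3.4, 3.8]
grip_width: 0.0189
gripper_force: 79.0
clock: 14.9
position: [0.5584, 0.0373, 0.1799]
tcp_rot: [-3.142, 0.0, 1.321]
ft_force: [0.3, -2.6, 4.1]
grip_width: 0.0189
gripper_force: 79.0
```

```bash

python3 -m creep '[[[0,0,0,0.016,0.053,0,1],[0,0,0,0.031,0.106,0,1],[0,0,0,0.046,0.159,0,1],[0,0,0,0.062,0.212,0,1]]]'
```

```text
clock: 15.4
position: [0.5631, 0.0546, 0.1795]
tcp_rot: [-3.141, -0.0, 1.321]
ft_force: [-0.6, -1.3, 0.7]
grip_width: 0.0188
gripper_force: 78.8
```

```bash

python3 -m creep '[[[0,0,0,0.016,0.05,-0.013,1],[0,0,0,0.032,0.1,-0.027,1],[0,0,0,0.032,0.1,-0.027,1]]]'
```

```text
clock: 15.78
position: [0.5665, 0.063, 0.1779]
tcp_rot: [3.141, -0.001, 1.321]
ft_force: [-0.8, -0.7, 3.4]
grip_width: 0.0189
gripper_force: 79.0
```

```bash

python3 -m creep '[[[0,0,0,0.013,0.051,0,1],[0,0,0,0.026,0.103,0,1],[0,0,0,0.04,0.154,0,1],[0,0,0,0.053,0.205,0,1],[0,0,0,0.067,0.257,0,1],[0,0,0,0.08,0.308,0,1],[0,0,0,0.08,0.308,0,1]]]'
```

```text
clock: 16.65
position: [0.5728, 0.0881, 0.1779]
tcp_rot: [3.141, -0.002, 1.321]
ft_force: [-0.5, -0.4, 2.6]
grip_width: 0.0189
gripper_force: 79.0
```

```bash

python3 -m creep '[[[0,0,0,0.016,0.054,0,1],[0,0,0,0.031,0.108,0,1],[0,0,0,0.047,0.162,0,1],[0,0,0,0.062,0.216,0,1],[0,0,0,0.078,0.27,0,1],[0,0,0,0.094,0.324,0,1],[0,0,0,0.094,0.324,0,1],[0,0,0,0.094,0.324,0,1]]]'
python3 - <<'E'
from h import *
im=read_camera("wrist");a=read_camera("top")
c=cv2.resize(a[165:265,195:345],None,fx=3.2,fy=3.2,interpolation=2)
cv2.imwrite("pics/c5.png",np.hstack([cv2.resize(im,(427,320)),c[:,:360]])[:,:,::-1])
E
```

```text
clock: 17.65
position: [0.5798, 0.1125, 0.1776]
tcp_rot: [-3.141, 0.0, 1.321]
ft_force: [0.0, -0.0, -1.6]
grip_width: 0.0191
gripper_force: 78.3
```

View pics/c5.png

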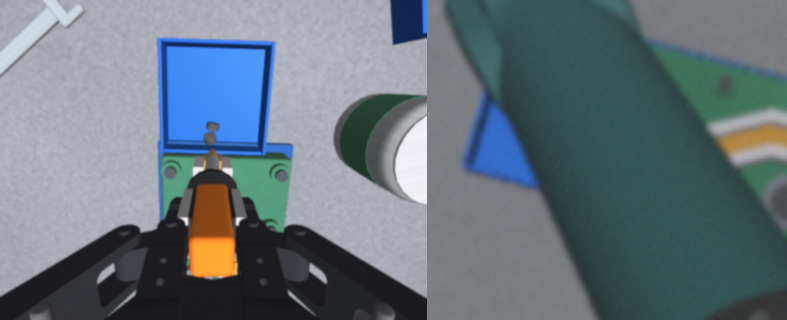

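Wrist view shows both slugs inside the bin at about (212,126) and (210,140). Lifting and returning to the stand.

```bash

python3 -m creep '[[[0,0,0,0,0,0.1,1],[0,0,0,0,0,0.2,1],[0,0,0,0,0,0.3,1],[0,0,0,0,0,0.45,1],[0,0,0,0,0,0.6,1]]]'
python3 -m creep '[[[0,0,0,0,0,0.3,1],[0,0,0,0,0,0.65,1],[0,0,0,0,0,0.65,1]]]'
python3 -m creep '[[[0,0,0,-0.03,-0.44,0,1],[0,0,0,-0.03,-0.88,0,1]]]'
python3 -m creep '[[[0,0,0,-0.03,-0.44,0,1],[0,0,0,-0.03,-0.88,0,1]]]'
python3 -m creep '[[[0,0,0,-0.03,-0.44,0,1],[0,0,0,-0.03,-0.88,0,1]]]'
python3 -m creep '[[[0,0,0,-0.03,-0.44,0,1],[0,0,0,-0.03,-0.88,0,1]]]'
python3 -m creep '[[[0,0,0,-0.03,-0.44,0,1],[0,0,0,-0.03,-0.88,0,1]]]'
python3 -m creep '[[[0,0,0,-0.04,-0.44,0,1],[0,0,0,-0.04,-0.88,0,1],[0,0,0,-0.04,-0.88,0,1],[0,0,0,-0.04,-0.88,0,1],[0,0,0,-0.04,-0.88,0,1]]]'
```

```text
clock: 18.38
position: [0.58, 0.1125, 0.2268]
tcp_rot: [3.141, -0.0, 1.321]
ft_force: [-0.4, 0.4, -1.2]
grip_width: 0.0191
gripper_force: 78.3
clock: 18.75
position: [0.5817, 0.1132, 0.2806]
tcp_rot: [3.136, -0.003, 1.321]
ft_force: [0.0, 0.3, -2.1]
grip_width: 0.019
gripper_force: 78.5
clock: 19.0
position: [0.5765, 0.0416, 0.2767]
tcp_rot: [-3.14, 0.001, 1.322]
ft_force: [0.4, -0.4, -3.3]
grip_width: 0.0191
gripper_force: 78.4
clock: 19.25
position: [0.574, -0.0295, 0.2765]
tcp_rot: [-3.139, 0.001, 1.321]
ft_force: [0.9, 0.2, -1.9]
grip_width: 0.0193
gripper_force: 78.4
clock: 19.5
position: [0.5716, -0.0998, 0.2765]
tcp_rot: [-3.139, 0.0, 1.321]
ft_force: [0.2, 0.5, -2.4]
grip_width: 0.0192
gripper_force: 78.4
clock: 19.75
position: [0.5692, -0.1701, 0.2764]
tcp_rot: [-3.139, 0.0, 1.321]
ft_force: [0.3, 0.1, -2.3]
grip_width: 0.019
gripper_force: 78.4
clock: 20.0
position: [0.5668, -0.2404, 0.2764]
tcp_rot: [-3.139, -0.0, 1.321]
ft_force: [-0.1, -0.4, -2.0]
grip_width: 0.0187
gripper_force: 78.4
clock: 20.62
position: [0.5649, -0.3079, 0.2773]
tcp_rot: [-3.141, -0.001, 1.323]
ft_force: [-0.2, 0.1, -1.9]
grip_width: 0.0191
gripper_force: 78.2
```

```bash

python3 -m creep '[[[0,0,0,-0.01,-0.04,0,1],[0,0,0,-0.01,-0.04,-0.2,1],[0,0,0,-0.01,-0.04,-0.4,1],[0,0,0,-0.01,-0.04,-0.6,1],[0,0,0,-0.01,-0.04,-0.8,1],[0,0,0,-0.01,-0.04,-0.8,1]]]'
python3 -m creep '[[[0,0,0,0,0,-0.2,1],[0,0,0,0,0,-0.4,1],[0,0,0,0,0,-0.6,1],[0,0,0,0,0,-0.8,1],[0,0,0,0,0,-0.8,1],[0,0,0,0,0,-0.8,1]]]'
```

```text
clock: 21.38
position: [0.5627, -0.3126, 0.2116]
tcp_rot: [-3.138, -0.001, 1.321]
ft_force: [-1.2, -0.1, -2.1]
grip_width: 0.0191
gripper_force: 78.2
clock: 22.12
position: [0.5643, -0.3132, 0.1499]
tcp_rot: [3.141, 0.0, 1.321]
ft_force: [1.2, 0.0, -2.4]
grip_width: 0.0194
gripper_force: 78.3
```

```bash

python3 -m creep '[[[0,0,0,0,0.012,-0.03,1],[0,0,0,0,0.012,-0.05,1],[0,0,0,0,0.012,-0.055,1],[0,0,0,0,0.012,-0.055,1]]]' 20
python3 -m creep '[[[0,0,0,0,0,0,1],[0,0,0,0,0,0,0.4],[0,0,0,0,0,0,-0.2],[0,0,0,0,0,0,-0.6],[0,0,0,0,0,0,-1],[0,0,0,0,0,0,-1],[0,0,0,0,0,0,-1],[0,0,0,0,0,0,-1]]]'
python3 -m creep '[[[0,0,0,0,0,0.1,-1],[0,0,0,0,0,0.3,-1],[0,0,0,0,0,0.6,-1],[0,0,0,0,0,1,-1]]]'
python3 -m creep '[[[0,0,0,0,0.5,0.5,-1],[0,0,0,-0.4,1,1,-1],[0,0,0,-0.4,1,1,-1]]]'
python3 -m creep '[[[0,0,0,0,0.5,0.2,-1],[0,0,0,0,1,0.4,-1]]]'
python3 -m creep '[[[0,0,0,0,0.5,0.2,-1],[0,0,0,0,1,0.4,-1]]]'
python3 -m creep '[[[0,0,0,0,0.5,0,-1],[0,0,0,0,1,0,-1]]]'
python3 -m creep '[[[0,0,0,0,0.4,0,-1],[0,0,0,0,0.8,0,-1],[0,0,0,0,0.8,0,-1],[0,0,0,0,0.8,0,-1]]]'
python3 - <<'E'
from h import *
im=read_camera("wrist");b=read_camera("scene")
s=cv2.resize(b[180:400,120:380],(378,320),interpolation=2)
cv2.imwrite("pics/c6.png",np.hstack([cv2.resize(im,(420,320)),s])[:,:,::-1])
E
```

```text
clock: 22.62
position: [0.564, -0.3122, 0.1455]
tcp_rot: [3.141, 0.0, 1.321]
ft_force: [0.3, -0.2, -2.5]
grip_width: 0.019
gripper_force: 78.3
clock: 23.62
position: [0.5639, -0.3122, 0.1454]
tcp_rot: [-3.142, 0.0, 1.321]
ft_force: [-0.6, -0.8, 0.8]
grip_width: 0.0853
gripper_force: 0.0
clock: 24.12
position: [0.5638, -0.3121, 0.2268]
tcp_rot: [-3.141, -0.0, 1.321]
ft_force: [0.1, -0.8, 0.7]
grip_width: 0.0855
gripper_force: 0.0
clock: 24.5
position: [0.5328, -0.2289, 0.3102]
tcp_rot: [3.135, 0.0, 1.326]
ft_force: [0.2, 0.1, -0.8]
grip_width: 0.0854
gripper_force: 0.0
clock: 24.75
position: [0.5318, -0.1526, 0.338]
tcp_rot: [3.141, 0.0, 1.318]
ft_force: [-0.2, 0.5, -0.6]
grip_width: 0.0857
gripper_force: 0.0
clock: 25.0
position: [0.5321, -0.0719, 0.3701]
tcp_rot: [3.141, 0.0, 1.319]
ft_force: [1.0, 1.0, -0.0]
grip_width: 0.0852
gripper_force: 0.0
clock: 25.25
position: [0.5324, 0.0082, 0.3699]
tcp_rot: [3.14, 0.0, 1.319]
ft_force: [-0.8, -0.5, -0.1]
grip_width: 0.0858
gripper_force: 0.0
clock: 25.75
position: [0.5323, 0.0703, 0.3693]
tcp_rot: [3.141, 0.001, 1.319]
ft_force: [-0.6, -0.6, 0.4]
grip_width: 0.0854
gripper_force: 0.0
```

View pics/c6.png

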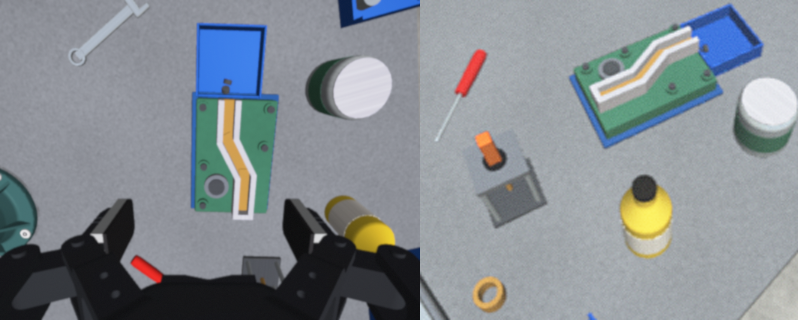

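Channel is empty; slugs are in the bin near its inner wall at (226,83) and (226,90), and the stylus hangs upright at (487,145). I'll take one close-up to check the nearer slug isn't on the rim.

```bash
python3 - <<'E'
from h import *
im=read_camera("wrist");b=read_camera("scene")
u,v=226*560//420,86*420//320
f=lambda I,u,v,h:cv2.resize(I[v-h:v+h,u-h:u+h],(380,380),interpolation=2)
cv2.imwrite("pics/c7.png",np.hstack([f(im,u,v,40),f(b,120+int(290*260/378),180+int(45*220/320),35)])[:,:,::-1])
E
```

```text
(no output)
```

View pics/c7.png

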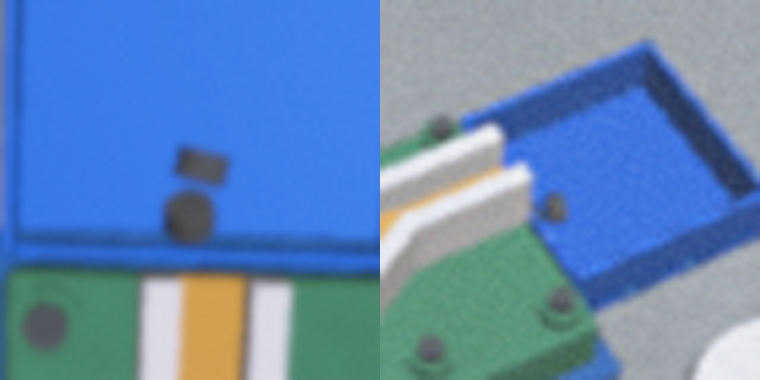

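Both slugs lie on the bin floor: one flat at (190,217), the other on its edge at (203,165), both clear of the rim.

```bash
python3 -c "
from cell import workorder
print(workorder.close_job())"
```

```text
the job is handed in; nothing more can be done
None
```

I cleared the channel and handed the job in at about 26 s: both slugs are in the blue bin, the stylus hangs upright in its stand, and the gripper and arm touched nothing else that I saw; no verdict came back.

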